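# Tuck the drive board under the sprung clip

### The job

Keep the parts of the dismantled drive together: take the blue board by its heat sink, lay it flat and square on top of the two black case shells in the clip holder, and slide its bare front end in under the sprung orange arm until it is up against the back stop. Let go so that the arm holds it down, and leave the green board where it lies.

Things in the scene. Friction and masses are not known exactly. Their poses are not given: they have to be found in the camera images.
- blue_grip (a point): Centre of the finned aluminium heat sink (28 x, 24 y, 44 mm tall) on the blue board: grip it across the 24 mm. Board: flat plate 96 (x) x 56 (y) x 6 mm, 120 g, blue on grey, lying on the bench. This point is 28 mm above the board's underside, 22 above its upper face, on its centre line, 17 mm from its rear edge, 79 behind its front edge. x points to the bare front end (gold contacts), z up.
- green_grip (a point): The same point on the green board, of the same shape and size; not to be used, it must stay where it is.
- jig: Clip holder fixed to the bench, aluminium; origin under its base (x -85..95, y -50..50, z 0..10 mm); x points from its open front into it, z up. Two loose black shells 100 x 70 x 7 lie stacked in low lips at x -68..32, y -35..35, pile top z = 24. Back stop: upright plate, face x = 34, top z = 34. Highest point z = 50. Board home, front edge at the stop: heat sink point at x -45, y 0, z 52.
- clip (a joint): Angle (rad) of the holder's orange arm, 36 mm wide, hinged at jig x 75, z 42, reaching to the front over y = 0: 0 = foot on the pile (at x 16), 0.1 = on a tucked board, 0.5 = stop; grows upward. Sprung down, 2 N at 0, 3.5 N at 0.1. Its nose slopes up frontward to a tip at x -14, 14 mm above the pile, so a board pushed in along x low over the pile lifts it by itself, with up to 10 N.
Not all that is in view belongs to the job. Leave any brown or red look-alike of the part that bears blue_grip alone.

How it is judged (in metres and radians):
At the end, for the whole second after the job is handed in: Blue board flat (7 degrees) on the shells, its front end under the arm, which rests on it (hinge 0.05 to 0.16 rad); heat sink point at most 12 mm short of home, 15 mm aside and 6 mm off in height; square within 12 degrees; green board within 30 mm of its start (x of blue_grip in the frame of jig between -0.057 and -0.035 m and y of blue_grip in the frame of jig between -0.015 and 0.015 m and z of blue_grip in the frame of jig between 0.046 and 0.058 m and angle between the x axis of blue_grip and the x axis of jig, either way round below 0.21 rad and angle between blue_grip's own z axis and vertical below 0.12 rad and value of joint clip between 0.05 and 0.16 rad and distance of green_grip from where it was at the start of the episode below 0.03 m); the robot touches nothing.
It fails at once if the green board is pushed or carried away (more than 30 mm) (distance of green_grip from where it was at the start of the episode above 0.03 m).
It also fails if it takes over 38 s, if anything falls off the work surface, if the arm or the gripper's body presses on something with over 40 N, if the wrist force passes 120 N, or if a joint passes its speed limit or range.

### The arm

A 6-joint arm with a two-finger parallel gripper is mounted at the origin on the work surface. World frame = base frame: x ahead of the robot, y to its left, z up, the work surface at z = 0. Lengths are in mm, angles in rad, forces in N, time in s.
With the tool pointing down it reaches from about 275 to 1000 mm from the base axis. Payload 8.4 kg.
Tool frame: the origin (TCP) lies between the finger pads; the fingertips stand r.nose_length ahead of it and the grasp point (between the pads) lies 8 mm behind it (r.nose_length is the distance from the TCP to the fingertips, in mm); y points along the fingers, x is the direction in which the jaws open and shut, and the axes are right-handed (so a half turn about y gives the same grasp; the last joint's range is limited). The gripper opens to 85 mm and grips with 20 to 120 N. Pads are 22 mm wide; open, the fingers measure 114 mm over their backs; the gripper's body (76 mm by 85 mm) begins 54 mm behind the grasp point. The pads swing forward as they close: fully open they stand 13 mm farther back than shut.
Start: joints at [1.127, 0.353, 1.633, -0, 1.155, -0.002], TCP at [267.229, 564.993, 242.281] pointing down, gripper open.
Joint ranges: [-2.63, 2.63], [-0.92, 2.1], [0.06, 2.66], [-1.3, 4.44], [0, 2.69], [-3.02, 3.02]. Speed limits (rad/s): [2.22, 2.22, 2.79, 3.14, 3.14, 3.14].

### API

Orientations are given as [roll, pitch, yaw] about the fixed x, y, z axes, in that order (R = Rz(yaw) Ry(pitch) Rx(roll)).
In Python, from rig import r, cams, order gives the robot as it stands. The module is installed in compiled form; this text tells all that it offers.
- The arm moves only by the shell command python3 -m crank 'ROWS' [FORCE]. ROWS is JSON, a list of rows, each a list of 7 numbers: the turn, a rotation vector about the tool's x, y, z in degrees, then the shift along the tool's x, y, z in cm, then the opening, from -1 (shut) to 1 (fully open). A call has exactly 10 rows; each row shifts and turns the pose as measured when the row begins, along the tool's axes as they then stand; what a row does not reach is not made up. A row lasts 1/12 s, in which the tool goes at most 41.7 mm and 7.16 degrees, less where a joint would pass 70% of its speed; a pose out of reach is approached as far as the arm can. A call with a gripper value outside its range is refused whole. The fingers move at their own pace and stop on an object; FORCE is the grip in N (left out, the last holds). Time passes only in rows, so rows that do not move let the fingers close, or fill a call up. It gives the time, the measured TCP pose, the force and the opening at its end, in the units of the state.
- r.sense(): the state, without advancing time (a new reading comes with each control period).
- cams.grab_frame(name): name is "scene" or "top"; returns the picture (480x640x3 uint8, blue, green, red); there is no depth.
- cams.camera_info(name): a dict with "intrinsics" (3x3 intrinsics, pixels), "k1" (the pictures are not rectified: a ray, as slopes to the right and down, at radius r is drawn at 1 + k1 r^2 times it, then the intrinsics apply), "view" (4x4, takes a point from world to camera coordinates). Camera axes: x right, y up, looking along -z (the intrinsics and any distortion apply to the point x, -y, -z); pixel columns grow to the right and rows downward; lengths in mm; the calibration is good to about 2 mm. A picture is of the moment at which its call begins. camera_info takes no time and is no camera call.
- order.sign_off(): hands the job in, once; it reports no verdict.
The state is a dict: "clock": time; "qpos": joint angles; "qvel": joint speeds; "joint_efforts": joint torques, N m; "eef_pos": TCP position; "tcp_rot": TCP orientation; "contact_force": force on the tool from outside, world axes, zero at the start; "wrist_torque": the same for the moment, N m; "opening": opening from 0.0 (shut) to 1.0 (fully open).
Only numpy, scipy, OpenCV 4.12 (cv2) and the standard library are available. Lean on these libraries where they do the work, as an engineer would, in place of code of your own. Each camera call takes 0.05 s, during which the arm holds its last target.

## Working session

There is one attempt and no reset: what is moved stays moved. The work goes in short steps, Python scripts to look and compute and a shell command to move; the robot and the scene stay as the last step left them, time stands still between calls to the robot, and variables do not carry over. Pictures are saved under pics/ and viewed, and the job is handed in when it is done.

```bash
mkdir -p pics
python3 - <<'E'
from rig import r,cams,order
import cv2,numpy as np
s=r.sense();print(s);print(r.nose_length)
for n in("scene","top"):
    im=cams.grab_frame(n);cv2.imwrite(f"pics/{n}0.png",im);print(n,cams.camera_info(n))
E
```

```text
{'clock': 0.0, 'qpos': array([ 1.12663536e+00,  3.53629046e-01,  1.63414490e+00,  2.15911004e-05,
        1.15520839e+00, -2.40836851e-03]), 'qvel': array([ 0.00039316, -0.00058409,  0.00036571, -0.00176711, -0.0009786 ,
       -0.00095826]), 'joint_efforts': array([-2.67059058e-04, -6.05249262e+01, -3.42072558e+01,  1.66301502e-04,
        9.54309973e-03,  5.34211915e-05]), 'eef_pos': array([267.00008603, 564.57945366, 241.56899976]), 'tcp_rot': array([-1.57077324e+00,  1.38963532e-03,  1.12903501e+00]), 'contact_force': array([-0.16548868, -0.19735134,  0.92339333]), 'wrist_torque': array([0.00797459, 0.02765149, 0.00784503]), 'opening': 0.9989459021626388}
11.0
scene {'intrinsics': array([[436.17383469,   0.        , 322.84976453],
       [  0.        , 436.17383469, 237.66581005],
       [  0.        ,   0.        ,   1.        ]]), 'k1': -0.05952064663482434, 'view': array([[ 5.50224291e-01,  8.34939982e-01, -1.13338447e-02,
        -2.60485981e+02],
       [-5.25685478e-01,  3.56907998e-01,  7.72186156e-01,
         2.73229307e+02],
       [ 6.48774235e-01, -4.18917543e-01,  6.35295274e-01,
        -1.33329824e+03],
       [ 0.00000000e+00,  0.00000000e+00,  0.00000000e+00,
         1.00000000e+00]])}
top {'intrinsics': array([[492.97296227,   0.        , 324.80579709],
       [  0.        , 492.97296227, 231.74386156],
       [  0.        ,   0.        ,   1.        ]]), 'k1': -0.10903067042125346, 'view': array([[-2.25460737e-02, -9.99430661e-01, -2.51003593e-02,
        -2.81931392e+01],
       [ 9.93879374e-01, -2.51225829e-02,  1.07576230e-01,
        -5.59532618e+02],
       [-1.08145568e-01, -2.25213078e-02,  9.93879936e-01,
        -8.21634907e+02],
       [ 0.00000000e+00,  0.00000000e+00,  0.00000000e+00,
         1.00000000e+00]])}
```

View pics/scene0.png

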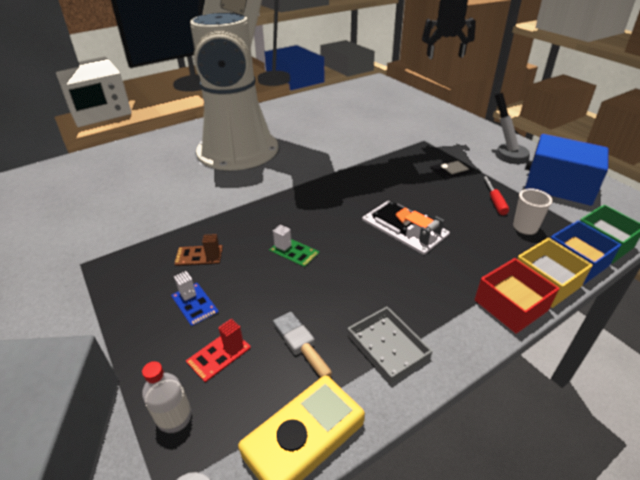

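View pics/top0.png

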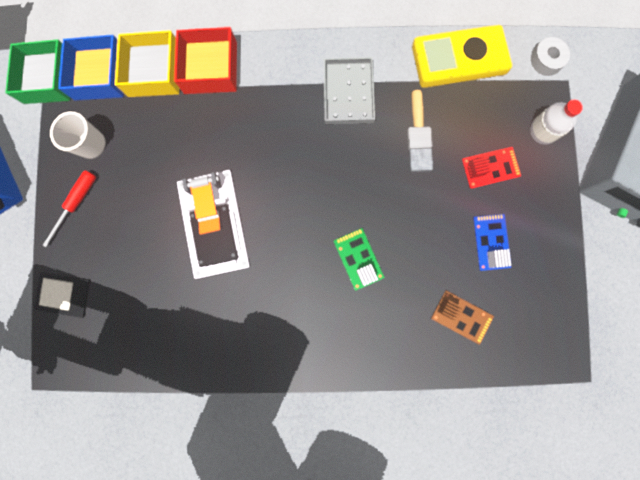

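```bash
cat > h.py <<'E'
import cv2,numpy as np
from rig import r,cams,order
def ray(n,px):
    c=cams.camera_info(n);K=c['intrinsics'];V=c['view'];k=c['k1']
    p=np.array([(px[0]-K[0,2])/K[0,0],(px[1]-K[1,2])/K[1,1]]);q=p.copy()
    for _ in range(30): q=p/(1+k*(q@q))
    R=V[:3,:3];t=V[:3,3]
    return -R.T@t, R.T@np.array([q[0],-q[1],-1])
def onz(n,px,z):
    o,d=ray(n,px);return o+d*(z-o[2])/d[2]
def proj(n,P):
    c=cams.camera_info(n);K=c['intrinsics'];V=c['view'];k=c['k1']
    p=V[:3,:3]@np.asarray(P,float)+V[:3,3];q=np.array([p[0],-p[1]])/-p[2];q=q*(1+k*(q@q))
    return np.array([K[0,0]*q[0]+K[0,2],K[1,1]*q[1]+K[1,2]])
def rect(n,mask,z):
    cs,_=cv2.findContours(mask,0,cv2.CHAIN_APPROX_NONE);c=max(cs,key=cv2.contourArea)[:,0]
    P=np.array([onz(n,x,z)[:2] for x in c],np.float32)
    return cv2.minAreaRect(P),cv2.boundingRect(c)
E
python3 - <<'E'
from h import *
im=cv2.imread('pics/top0.png');hsv=cv2.cvtColor(im,cv2.COLOR_BGR2HSV)
def sub(m,x0,y0,x1,y1):
    o=np.zeros_like(m);o[y0:y1,x0:x1]=m[y0:y1,x0:x1];return o
blue=sub(cv2.inRange(hsv,(105,100,60),(130,255,255)),450,190,540,290)
sink=sub(cv2.inRange(hsv,(0,0,120),(180,70,255)),450,190,540,290)
k=np.ones((5,5),np.uint8)
bm=cv2.morphologyEx(blue|sink,cv2.MORPH_CLOSE,k)
for nm,m,z in(('blue',bm,6),('bluebox',cv2.morphologyEx(blue,cv2.MORPH_CLOSE,k),6),('sink',cv2.morphologyEx(sink,cv2.MORPH_CLOSE,k),50)):
    q,b=rect('top',m,z);print(nm,q,b,cv2.boxPoints(q).round(1).tolist())
wh=sub(cv2.inRange(hsv,(0,0,140),(180,60,255)),160,160,260,290)
q,b=rect('top',cv2.morphologyEx(wh,cv2.MORPH_CLOSE,np.ones((9,9),np.uint8)),10);print('jig',q,b,cv2.boxPoints(q).round(1).tolist())
orr=sub(cv2.inRange(hsv,(5,150,150),(20,255,255)),160,160,260,290)
q,b=rect('top',orr,45);print('arm',q,b)
a=cv2.resize(im[190:290,440:540],(500,500),interpolation=cv2.INTER_CUBIC)
b=cv2.resize(im[160:290,160:260],(385,500),interpolation=cv2.INTER_CUBIC)
cv2.imwrite('pics/crop1.png',np.hstack([b,a[:, :415]]))
s=cv2.imread('pics/scene0.png')
cv2.imwrite('pics/crop2.png',np.hstack([cv2.resize(s[190:260,350:460],(480,400),interpolation=2),cv2.resize(s[265:330,160:230],(320,400),interpolation=2)]))
E
```

```text
blue ((535.7457275390625, -338.3976745605469), (99.89525604248047, 60.781646728515625), 4.192000389099121) (473, 213, 39, 59) [[483.70001220703125, -311.70001220703125], [488.20001220703125, -372.3999938964844], [587.7999877929688, -365.1000061035156], [583.2999877929688, -304.3999938964844]]
bluebox ((535.7501220703125, -338.1866455078125), (98.06454467773438, 58.712806701660156), 3.927586555480957) (473, 214, 39, 57) [[484.79998779296875, -312.29998779296875], [488.79998779296875, -370.79998779296875], [586.7000122070312, -364.1000061035156], [582.7000122070312, -305.5]]
sink ((505.5756530761719, -335.40863037109375), (40.24810028076172, 40.291664123535156), 6.236900806427002) (488, 244, 24, 27) [[483.3999938964844, -317.6000061035156], [487.79998779296875, -357.6000061035156], [527.7999877929688, -353.20001220703125], [523.4000244140625, -313.20001220703125]]
jig ((574.8873291015625, 159.9022216796875), (196.600341796875, 104.51596069335938), 11.022786140441895) (176, 169, 74, 111) [[468.3999938964844, 192.39999389648438], [488.3999938964844, 89.80000305175781], [681.4000244140625, 127.4000015258789], [661.4000244140625, 230.0]]
arm ((571.8702392578125, 156.7755126953125), (20.80048942565918, 39.05022048950195), 10.934976577758789) (198, 218, 22, 17)
```

View pics/crop1.png

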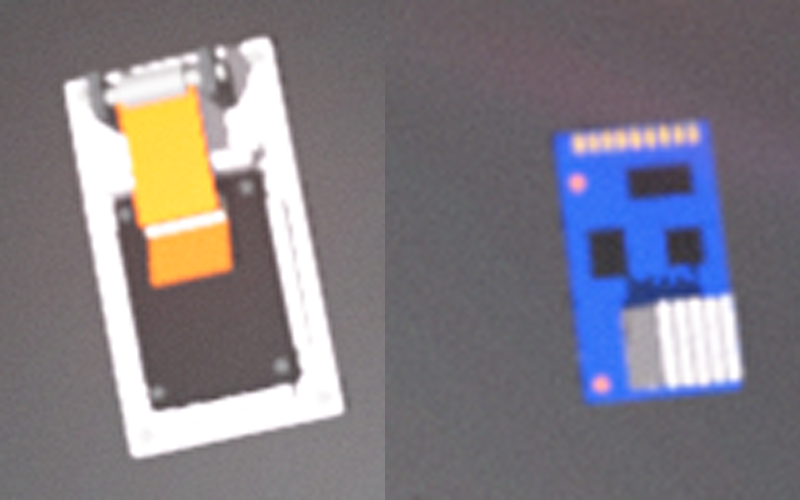

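View pics/crop2.png

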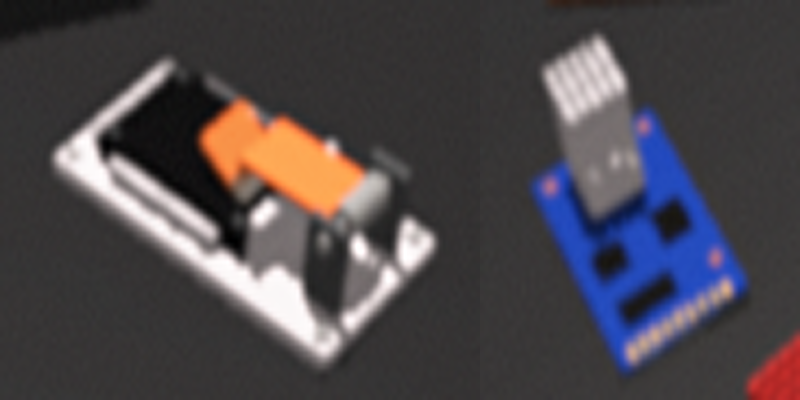

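Run:
```python
from h import *
C=[(132,457),(342,410),(268,40),(68,85)]
W=np.array([onz('top',(160+a/3.85-.5,160+b/3.846-.5),10)[:2] for a,b in C]);print('jig top',W.round(1).tolist())
for i in range(4):print(np.linalg.norm(W[i]-W[(i+1)%4]).round(1))
x=(W[3]+W[2]-W[0]-W[1]);print('cen',W.mean(0),'yaw',np.degrees(np.arctan2(x[1],x[0])))
# scene corners: crop scale 480/110, 400/70
C=[(52,157),(172,58),(435,245),(325,368)]
W=np.array([onz('scene',(350+a*110/480-.5,190+b*70/400-.5),10)[:2] for a,b in C]);print('jig scene',W.round(1).tolist())
x=W[2]+W[3]-W[0]-W[1];print('cen',W.mean(0),'yaw',np.degrees(np.arctan2(x[1],x[0])))
for i in range(4):print(np.linalg.norm(W[i]-W[(i+1)%4]).round(1))
# sink top, top view crop a: scale 5, hstack offset 385
C=[(660,304),(731,294),(743,381),(668,390)]
W=np.array([onz('top',(440+(a-385)/5-.5,190+b/5-.5),50)[:2] for a,b in C]);print('sink top',W.round(1).tolist(),W.mean(0))
C=[(543,72),(602,36),(626,83),(563,125)]
W=np.array([onz('scene',(160+(a-480)*70/320-.5,265+b*65/400-.5),50)[:2] for a,b in C]);print('sink scene',W.round(1).tolist(),W.mean(0))
im=cv2.imread('pics/scene0.png');hsv=cv2.cvtColor(im,cv2.COLOR_BGR2HSV)
C=[(533,186),(648,108),(748,292),(625,372)]
W=np.array([onz('scene',(160+(a-480)*70/320-.5,265+b*65/400-.5),6)[:2] for a,b in C]);print('board scene',W.round(1).tolist(),W.mean(0))
x=W[2]+W[3]-W[0]-W[1];print(np.degrees(np.arctan2(x[1],x[0])))
C=[(557,133),(708,122),(743,387),(587,403)]
W=np.array([onz('top',(440+(a-385)/5-.5,190+b/5-.5),6)[:2] for a,b in C]);print('board top',W.round(1).tolist(),W.mean(0))
```

```text
jig top [[483.5, 193.6], [503.2, 95.4], [677.9, 129.7], [659.5, 225.8]]
100.2
178.0
97.8
178.9
cen [581.03939714 161.13095123] yaw 10.742633191662106
jig scene [[502.5, 91.1], [483.4, 192.4], [661.7, 221.3], [683.6, 122.0]]
cen [582.80724286 156.69810563] yaw 9.443060302827304
103.1
180.7
101.7
183.8
sink top [[517.8, -327.6], [520.5, -352.3], [491.0, -354.7], [488.7, -328.7]] [ 504.51238102 -340.83935601]
sink scene [[492.3, -356.4], [490.5, -329.8], [516.7, -328.6], [519.6, -357.0]] [ 504.76969583 -342.96329256]
board scene [[491.3, -371.1], [485.5, -316.3], [584.9, -310.4], [586.6, -364.6]] [ 537.06255858 -340.5868789 ]
3.6426935679757753
board top [[582.7, -308.0], [585.3, -363.3], [490.2, -370.2], [486.2, -313.6]] [ 536.09568793 -338.80263367]
```

Candidates in the top view: blue board (492,242), green (358,259), red (491,167) and brown (462,317). I choose blue at (492,242): the crop shows blue with a silver fin sink at its rear and gold contacts toward +x. Its sink point is about (505,-341) with yaw 4°. The jig origin is about (577,159) with yaw 10.5°. First I turn the tool to yaw 94°, then travel.

```bash
python3 -m crank '[[0,-6,0,0,0,0,0.2],[0,-6,0,0,0,0,0.2],[0,-6,0,0,0,0,0.2],[0,-6,0,0,0,0,0.2],[0,-5.3,0,0,0,0,0.2],[0,0,0,-3.7,0,-0.7,0.2],[0,0,0,-3.7,0,-0.7,0.2],[0,0,0,-3.7,0,-0.7,0.2],[0,0,0,-3.7,0,-0.7,0.2],[0,0,0,-3.7,0,-0.7,0.2]]' 60
cat > go.py <<'E'
import sys;from h import *
from scipy.spatial.transform import Rotation as Ro
x,y,z,yaw=map(float,sys.argv[1:5])
s=r.sense();R=Ro.from_euler('xyz',s['tcp_rot']).as_matrix()
print('pos',s['eef_pos'].round(1),'q',s['qpos'].round(2),'t',s['clock'],'F',s['contact_force'].round(1),'open',s['opening'])
print('shift cm now axes',(R.T@(np.array([x,y,z])-s['eef_pos'])/10).round(2))
T=Ro.from_euler('xyz',[-np.pi/2,0,np.radians(yaw)]).as_matrix()
print('shift cm final axes',(T.T@(np.array([x,y,z])-s['eef_pos'])/10).round(2))
print('turn deg',np.degrees(Ro.from_matrix(R.T@T).as_rotvec()).round(2))
E
python3 go.py 505 -341 120 94
```

```text
clock: 0.93
eef_pos: [317.6, 381.9, 237.1]
tcp_rot: [-1.566, 0.004, 1.674]
contact_force: [1.4, 0.3, 0.1]
opening: 0.598
pos [317.6 381.9 237.1] q [ 0.87  0.16  1.9   0.    1.08 -0.8 ] t 0.9333 F [1.4 0.3 0.1] open 0.5975641465984797
shift cm now axes [-73.8   11.96 -11.21]
shift cm final axes [-73.43  11.71 -13.65]
turn deg [-0.25  1.94 -0.24]
```

```bash
python3 -m crank '[[0,1,0,-3.7,0.3,-0.6,0.2],[0,1,0,-3.7,0.3,-0.6,0.2],[0,0,0,-3.7,0.3,-0.7,0.2],[0,0,0,-3.7,0.3,-0.7,0.2],[0,0,0,-3.7,0.3,-0.7,0.2],[0,0,0,-3.7,0.3,-0.7,0.2],[0,0,0,-3.7,0.3,-0.7,0.2],[0,0,0,-3.7,0.3,-0.7,0.2],[0,0,0,-3.7,0.3,-0.7,0.2],[0,0,0,-3.7,0.3,-0.7,0.2]]'
python3 go.py 505 -341 120 94
```

```text
clock: 1.77
eef_pos: [411.8, -0.3, 207.1]
tcp_rot: [-1.568, 0.004, 1.642]
contact_force: [1.1, 0.8, -0.5]
opening: 0.598
pos [ 4.118e+02 -3.000e-01  2.071e+02] q [-0.    0.06  2.1  -0.01  0.99 -1.64] t 1.7667 F [ 1.1  0.8 -0.5] open 0.597764447869447
shift cm now axes [-34.61   8.84  -6.91]
shift cm final axes [-34.64   8.71  -6.93]
turn deg [-0.15  0.07 -0.25]
```

```bash
python3 -m crank '[[0,0,0,-3.6,0.7,-0.7,0.2],[0,0,0,-3.6,0.7,-0.7,0.2],[0,0,0,-3.6,0.7,-0.7,0.2],[0,0,0,-3.6,0.8,-0.7,0.2],[0,0,0,-3.6,0.8,-0.7,0.2],[0,0,0,-3.6,0.8,-0.7,0.2],[0,0,0,-3.6,0.8,-0.7,0.2],[0,0,0,-3.6,0.8,-0.7,0.2],[0,0,0,-2.5,0.8,-0.6,0.2],[-0.2,0,-0.2,-0.3,0.8,-0.2,0.2]]'
python3 go.py 505 -341 23 94
```

```text
clock: 2.6
eef_pos: [498.7, -335.4, 127.4]
tcp_rot: [-1.575, 0.003, 1.636]
contact_force: [0.2, 0.7, -0.3]
opening: 0.602
pos [ 498.7 -335.4  127.4] q [-0.59  0.44  1.78  0.    0.91 -2.23] t 2.6 F [ 0.2  0.7 -0.3] open 0.6024251442682697
shift cm now axes [-0.57 10.45 -0.55]
shift cm final axes [-0.6  10.44 -0.59]
turn deg [ 0.25 -0.28 -0.17]
```

```bash
python3 -m crank '[[0,0,0,-0.3,1,-0.3,0.2],[0,0,0,-0.3,1,-0.3,0.2],[0,0,0,0,1,0,0.2],[0,0,0,0,1,0,0.2],[0,0,0,0,1,0,0.2],[0,0,0,0,0.3,0,0.2],[0,0,0,0,0,0,0.2],[0,0,0,0,0,0,0.2],[0,0,0,0,0,0,0.2],[0,0,0,0,0,0,0.2]]'
python3 go.py 505 -341 23 94
python3 - <<'E'
from h import *
a=cams.grab_frame('top');b=cams.grab_frame('scene')
cv2.imwrite('pics/c3.png',np.hstack([cv2.resize(a[190:310,430:550],(400,400),interpolation=2),cv2.resize(b[210:350,120:260],(400,400),interpolation=2)]))
E
```

```text
clock: 3.43
eef_pos: [503.4, -335.9, 66.4]
tcp_rot: [-1.57, -0.002, 1.638]
contact_force: [0.4, 0.9, -0.2]
opening: 0.599
pos [ 503.4 -335.9   66.4] q [-0.59  0.54  1.8   0.    0.81 -2.23] t 3.4333 F [ 0.4  0.9 -0.2] open 0.5990688882166063
shift cm now axes [-0.53  4.34 -0.14]
shift cm final axes [-0.52  4.34 -0.13]
turn deg [-0.07 -0.14  0.14]
```

View pics/c3.png

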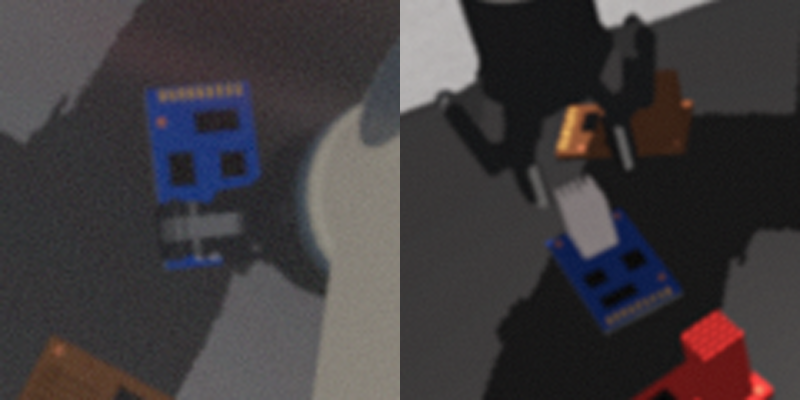

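The fingers straddle the sink (scene crop ~(585,190)), which sits a little toward the -y finger. That agrees with the computed 5 mm offset, so I correct it and go down.

```bash
python3 -m crank '[[0,0,0,-0.5,0.5,-0.1,0.2],[0,0,0,0,0.7,0,0.2],[0,0,0,0,0.8,0,0.2],[0,0,0,0,0.8,0,0.2],[0,0,0,0,0.6,0,0.2],[0,0,0,0,0.4,0,0.2],[0,0,0,0,0,0,0.2],[0,0,0,0,0,0,0.2],[0,0,0,0,0,0,0.2],[0,0,0,0,0,0,0.2]]'
python3 go.py 505 -341 23 94
```

```text
clock: 4.37
eef_pos: [504.7, -341.8, 24.1]
tcp_rot: [-1.57, -0.002, 1.637]
contact_force: [0.5, -1.1, 0.5]
opening: 0.601
pos [ 504.7 -341.8   24.1] q [-0.6   0.6   1.8   0.    0.74 -2.24] t 4.3667 F [ 0.5 -1.1  0.5] open 0.600963474940475
shift cm now axes [ 0.08  0.11 -0.04]
shift cm final axes [ 0.08  0.11 -0.04]
turn deg [-0.06 -0.19  0.13]
```

Now I close, then lift a little.

```bash
python3 -m crank '[[0,0,0,0,0,0,-1],[0,0,0,0,0,0,-1],[0,0,0,0,0,0,-1],[0,0,0,0,0,0,-1],[0,0,0,0,0,0,-1],[0,0,0,0,0,0,-1],[0,0,0,0,0,0,-1],[0,0,0,0,0,0,-1],[0,0,0,0,0,0,-1],[0,0,0,0,0,0,-1]]' 60
python3 go.py 505 -341 23 94
```

```text
clock: 5.2
eef_pos: [505.1, -342.0, 25.2]
tcp_rot: [-1.571, -0.001, 1.638]
contact_force: [-0.4, -0.5, -0.7]
opening: 0.272
pos [ 505.1 -342.    25.2] q [-0.6   0.6   1.8   0.    0.74 -2.24] t 5.2 F [-0.4 -0.5 -0.7] open 0.27230035385095097
shift cm now axes [0.1  0.22 0.  ]
shift cm final axes [ 0.1   0.22 -0.  ]
turn deg [-0.   -0.18  0.08]
```

```bash
python3 -m crank '[[0,0,0,0,-0.5,0,-1],[0,0,0,0,-1,0,-1],[0,0,0,0,-1.5,0,-1],[0,0,0,0,-2,0,-1],[0,0,0,0,-2,0,-1],[0,0,0,0,-2,0,-1],[0,0,0,0,-2,0,-1],[0,0,0,0,-1.5,0,-1],[0,0,0,1,0,0,-1],[0,0,0,2,0,0,-1]]'
python3 go.py 459 137 150 100.6
python3 - <<'E'
from h import *
a=cams.grab_frame('top');b=cams.grab_frame('scene')
cv2.imwrite('pics/c4.png',np.hstack([cv2.resize(a[170:310,430:570],(400,400),interpolation=2),cv2.resize(b[180:340,120:280],(400,400),interpolation=2)]))
E
```

```text
clock: 6.03
eef_pos: [503.2, -313.6, 162.1]
tcp_rot: [-1.573, 0.001, 1.635]
contact_force: [-0.5, 0.7, -1.5]
opening: 0.274
pos [ 503.2 -313.6  162.1] q [-0.56  0.39  1.78  0.    0.97 -2.2 ] t 6.0333 F [-0.5  0.7 -1.5] open 0.2744192962795545
shift cm now axes [45.26  1.16  1.52]
shift cm final axes [45.11  1.21 -3.95]
turn deg [ 0.13 -6.92 -0.07]
```

View pics/c4.png

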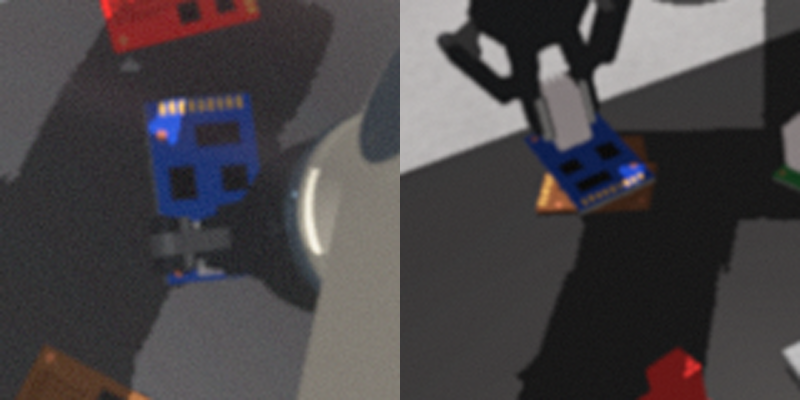

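The board is held: it is off the bench in both crops (top (200,150), scene (590,170)), looks level, and the load is -1.5 N. Now I travel to the front of the holder.

```bash
python3 -m crank '[[0,-0.7,0,3,0,0.1,-1],[0,-0.7,0,3.6,0,0.1,-1],[0,-0.7,0,3.6,0,0,-1],[0,-0.7,0,3.6,0,0,-1],[0,-0.7,0,3.6,0,-0.1,-1],[0,-0.7,0,3.6,0,-0.1,-1],[0,-0.7,0,3.6,0,-0.2,-1],[0,-0.7,0,3.6,0,-0.2,-1],[0,-0.7,0,3.6,0,-0.3,-1],[0,-0.7,0,3.6,0,-0.3,-1]]'
python3 go.py 459 137 120 100.6
```

```text
clock: 6.97
eef_pos: [462.9, 52.4, 157.0]
tcp_rot: [-1.569, 0.001, 1.759]
contact_force: [1.2, 0.4, -1.7]
opening: 0.273
pos [462.9  52.4 157. ] q [ 0.11  0.22  2.04 -0.    0.88 -1.65] t 6.9667 F [ 1.2  0.4 -1.7] open 0.2725974389194828
shift cm now axes [ 8.39  3.69 -1.21]
shift cm final axes [ 8.39  3.7  -1.18]
turn deg [-0.13  0.18 -0.03]
```

```bash
python3 -m crank '[[0,0,0,2.2,0.4,-0.3,-1],[0,0,0,2.2,0.5,-0.3,-1],[0,0,0,1.8,0.5,-0.3,-1],[0,0,0,1.2,0.5,-0.2,-1],[0,0,0,0.6,0.5,0,-1],[0,0,0,0,0.5,0,-1],[0,0,0,0,0.5,0,-1],[0,0,0,0,0,0,-1],[0,0,0,0,0,0,-1],[0,0,0,0,0,0,-1]]'
python3 go.py 459 137 52 100.6
python3 - <<'E'
from h import *
a=cams.grab_frame('top');b=cams.grab_frame('scene')
cv2.imwrite('pics/t5.png',a);cv2.imwrite('pics/s5.png',b)
cv2.imwrite('pics/c5.png',np.hstack([cv2.resize(a[150:330,150:330],(400,400),interpolation=2),cv2.resize(b[120:280,300:460],(400,400),interpolation=2)]))
E
```

```text
clock: 7.8
eef_pos: [452.8, 141.5, 118.0]
tcp_rot: [-1.564, 0.0, 1.768]
contact_force: [0.7, -0.1, -1.1]
opening: 0.277
pos [452.8 141.5 118. ] q [ 0.3   0.29  2.05  0.    0.8  -1.47] t 7.8 F [ 0.7 -0.1 -1.1] open 0.2770236434879053
shift cm now axes [-0.56  6.6  -0.57]
shift cm final axes [-0.56  6.6  -0.53]
turn deg [-0.4   0.7  -0.03]
```

View pics/c5.png

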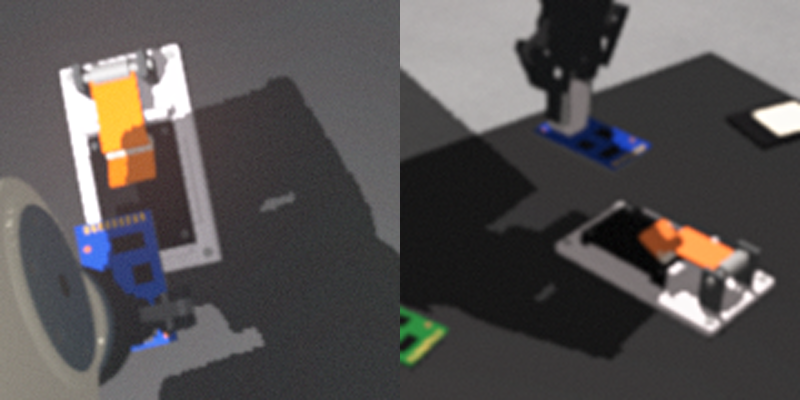

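Run:
```python
from h import *
f=lambda a,b,z:onz('top',(150+a/2.2222-.5,150+b/2.2222-.5),z)
L=f(75,227,98.8);R=f(150,212,98.8);m=(L+R)/2;print(L,R,m,np.linalg.norm(L-R))
d=L-R;yaw=np.arctan2(d[1],d[0])-np.pi/2;print(np.degrees(yaw))
u=np.array([np.cos(np.radians(11)),np.sin(np.radians(11))]);print('sink pt',m[:2]-79*u)
# jig: corners, arm 
J=[f(a,b,10) for a,b in[(162-62+2,0),]]
# arm centreline: tip corners at z~38, hinge end z~50
for p,z in(((109,187),38),((154,179),38),((90,84),48),((130,76),48)):print(p,f(*p,z)[:2].round(1))
# pile front corners z=24 : expectation in pixels for assumed jig pose
o=np.array([576.6,158.6]);c,s=np.cos(np.radians(10.5)),np.sin(np.radians(10.5))
for P in((-85,-50,10),(-85,50,10),(95,-50,10),(95,50,10),(32,-35,24),(-68,-35,24),(-14,-18,38),(-14,18,38)):
    w=[o[0]+c*P[0]-s*P[1],o[1]+s*P[0]+c*P[1],P[2]];p=proj('top',w);q=proj('scene',w)
    print(P,((p+.5-150)*2.2222).round(),'scene',((q+.5-[300,120])*2.5+[400,0]).round())
```

```text
[524.79002884 184.9498829   98.8       ] [534.39366685 129.75619007  98.8       ] [529.59184785 157.35303649  98.8       ] 56.02297378655691
9.870577814692734
sink pt [452.04330035 142.27912585]
(109, 187) [560.  177.2]
(154, 179) [565.4 141.5]
(90, 84) [640.2 190.2]
(130, 76) [645.5 158.4]
(-85, -50, 10) [221. 260.] scene [557. 243.]
(-85, 50, 10) [100. 286.] scene [624. 201.]
(95, -50, 10) [181.  44.] scene [712. 331.]
(95, 50, 10) [62. 70.] scene [776. 280.]
(32, -35, 24) [173. 119.] scene [666. 278.]
(-68, -35, 24) [196. 242.] scene [582. 232.]
(-14, -18, 38) [158. 178.] scene [639. 236.]
(-14, 18, 38) [113. 187.] scene [663. 220.]
```

The predicted holder corners match the picture: front right predicted (221,260) in the crop, seen at about (220,260). The sink point measured from the board's front edge, (452,142), agrees with the TCP. I correct about 5 mm sideways and go down low over the pile.

```bash
python3 -m crank '[[0,0.4,0,-0.4,0.5,-0.4,-1],[0,0.3,0,0,1,-0.2,-1],[-0.4,0,0,0,1,0,-1],[0,0,0,0,1,0,-1],[0,0,0,0,1,0,-1],[0,0,0,0,0.6,0,-1],[0,0,0,0,0.4,0,-1],[0,0,0,0,0,0,-1],[0,0,0,0,0,0,-1],[0,0,0,0,0,0,-1]]'
python3 go.py 459 138 52 100.6
```

```text
clock: 8.73
eef_pos: [463.3, 136.9, 58.5]
tcp_rot: [-1.575, 0.0, 1.749]
contact_force: [-1.1, 0.3, -0.8]
opening: 0.278
pos [463.3 136.9  58.5] q [ 0.28  0.41  2.07 -0.    0.66 -1.46] t 8.7333 F [-1.1  0.3 -0.8] open 0.2783934502862792
shift cm now axes [0.18 0.65 0.41]
shift cm final axes [0.18 0.65 0.41]
turn deg [ 0.25 -0.38 -0.02]
```

```bash
python3 -m crank '[[0.25,-0.4,0,0.15,0.4,0,-1],[0,0,0,0,0.2,0,-1],[0,0,0,0,0,0,-1],[0,0,0,0,0,0,-1],[0,0,0,0,0,0,-1],[0,0,0,0,0,0,-1],[0,0,0,0,0,0,-1],[0,0,0,0,0,0,-1],[0,0,0,0,0,0,-1],[0,0,0,0,0,0,-1]]'
python3 go.py 532.5 151.7 52 100.6
python3 - <<'E'
from h import *
a=cams.grab_frame('top');b=cams.grab_frame('scene')
cv2.imwrite('pics/c6.png',np.hstack([cv2.resize(a[150:330,150:330],(400,400),interpolation=2),cv2.resize(b[180:260,360:460],(400,320),interpolation=2)[[*range(320)]+[0]*80]]))
E
```

```text
clock: 9.57
eef_pos: [464.4, 139.2, 53.7]
tcp_rot: [-1.574, -0.0, 1.757]
contact_force: [0.3, -0.2, -1.4]
opening: 0.273
pos [464.4 139.2  53.7] q [ 0.29  0.42  2.07 -0.    0.65 -1.47] t 9.5667 F [ 0.3 -0.2 -1.4] open 0.27259326154882535
shift cm now axes [-0.03  0.19 -6.92]
shift cm final axes [-0.02  0.17 -6.92]
turn deg [0.19 0.08 0.01]
```

View pics/c6.png

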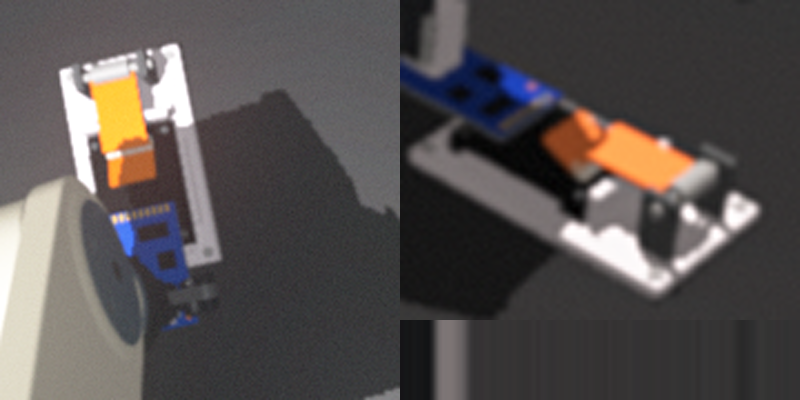

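The board is aligned with the holder and low over the pile: front edge at crop (140,213), arm tip at (132,183). I lower it 2 mm and push in along tool -z, watching the force.

```bash
python3 -m crank '[[0.2,0,0,0,0.2,0,-1],[0,0,0,0,0,-0.6,-1],[0,0,0,0,0,-0.7,-1],[0,0,0,0,0,-0.7,-1],[0,0,0,0,0,-0.7,-1],[0,0,0,0,0,-0.7,-1],[0,0,0,0,0,-0.5,-1],[0,0,0,0,0,-0.3,-1],[0,0,0,0,0,0,-1],[0,0,0,0,0,0,-1]]'
python3 go.py 532.5 151.7 50 100.6
```

```text
clock: 10.5
eef_pos: [507.5, 147.0, 49.5]
tcp_rot: [-1.563, 0.0, 1.757]
contact_force: [-3.9, 0.5, 0.5]
opening: 0.27
pos [507.5 147.   49.5] q [ 0.28  0.48  1.97  0.    0.7  -1.48] t 10.5 F [-3.9  0.5  0.5] open 0.2704963618619928
shift cm now axes [ 0.   -0.07 -2.54]
shift cm final axes [ 0.01 -0.05 -2.54]
turn deg [-0.47  0.06 -0.02]
```

```bash
python3 -m crank '[[-0.4,0,0,0,-0.1,-0.4,-1],[0,0,0,0,0,-0.4,-1],[0,0,0,0,0,-0.4,-1],[0,0,0,0,0,-0.4,-1],[0,0,0,0,0,-0.3,-1],[0,0,0,0,0,-0.2,-1],[0,0,0,0,0,0,-1],[0,0,0,0,0,0,-1],[0,0,0,0,0,0,-1],[0,0,0,0,0,0,-1]]'
python3 go.py 532.5 151.7 50 100.6
python3 - <<'E'
from h import *
a=cams.grab_frame('top');b=cams.grab_frame('scene')
cv2.imwrite('pics/c7.png',np.hstack([cv2.resize(a[150:330,150:330],(400,400),interpolation=2),cv2.resize(b[180:260,360:460],(400,320),interpolation=2)[[*range(320)]+[0]*80]]))
E
```

```text
clock: 11.33
eef_pos: [521.3, 149.1, 50.1]
tcp_rot: [-1.558, 0.001, 1.757]
contact_force: [-1.9, -0.2, -3.4]
opening: 0.27
pos [521.3 149.1  50.1] q [ 0.28  0.49  1.94 -0.    0.72 -1.48] t 11.3333 F [-1.9 -0.2 -3.4] open 0.2703623771106491
shift cm now axes [ 0.05 -0.01 -1.15]
shift cm final axes [ 0.05  0.01 -1.15]
turn deg [-0.75  0.07 -0.08]
```

View pics/c7.png

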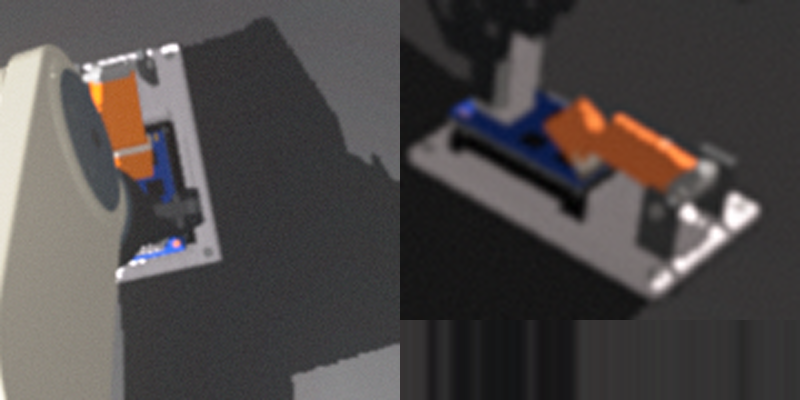

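The board's front is now under the arm (scene crop (590,150)) and force is low. I push the remaining ~11 mm in small rows, looking for the stop.

```bash
python3 -m crank '[[-0.7,0,0,0,0,-0.3,-1],[0,0,0,0,0,-0.3,-1],[0,0,0,0,0,-0.3,-1],[0,0,0,0,0,-0.3,-1],[0,0,0,0,0,-0.2,-1],[0,0,0,0,0,0,-1],[0,0,0,0,0,0,-1],[0,0,0,0,0,0,-1],[0,0,0,0,0,0,-1],[0,0,0,0,0,0,-1]]'
python3 go.py 532.5 151.7 50 100.6
```

```text
clock: 12.27
eef_pos: [532.1, 151.3, 49.7]
tcp_rot: [-1.561, 0.001, 1.756]
contact_force: [-3.8, -0.4, -0.2]
opening: 0.268
pos [532.1 151.3  49.7] q [ 0.27  0.5   1.92 -0.    0.73 -1.48] t 12.2667 F [-3.8 -0.4 -0.2] open 0.26815595040574264
shift cm now axes [ 0.03 -0.03 -0.04]
shift cm final axes [ 0.03 -0.03 -0.04]
turn deg [-0.56 -0.   -0.07]
```

```bash
python3 -m crank '[[0,0,0,0,0,-0.3,-1],[0,0,0,0,0,-0.3,-1],[0,0,0,0,0,-0.3,-1],[0,0,0,0,0,-0.3,-1],[0,0,0,0,0,0,-1],[0,0,0,0,0,0,-1],[0,0,0,0,0,0,-1],[0,0,0,0,0,0,-1],[0,0,0,0,0,0,-1],[0,0,0,0,0,0,-1]]'
python3 go.py 532.5 151.7 50 100.6
```

```text
clock: 13.1
eef_pos: [532.4, 151.6, 50.3]
tcp_rot: [-1.537, 0.002, 1.757]
contact_force: [-3.7, -0.7, 2.1]
opening: 0.27
pos [532.4 151.6  50.3] q [ 0.27  0.51  1.9   0.    0.76 -1.48] t 13.1 F [-3.7 -0.7  2.1] open 0.2695550671654114
shift cm now axes [ 0.01  0.03 -0.02]
shift cm final axes [ 0.01  0.03 -0.02]
turn deg [-1.94  0.08 -0.11]
```

It stopped: 12 mm was commanded but it moved 0.4 mm, so the board is at the stop, at the predicted home. I level the tool, then open.

```bash
python3 -m crank '[[-1,0,0,0,0,0,-1],[-1,0,0,0,0,0,-1],[0,0,0,0,0,0,-1],[0,0,0,0,0,0,-1],[0,0,0,0,0,0,-0.4],[0,0,0,0,0,0,-0.2],[0,0,0,0,0,0,0],[0,0,0,0,0,0,0.2],[0,0,0,0,0,0,0.2],[0,0,0,0,0,0,0.2]]'
python3 go.py 532.5 151.7 50 100.6
```

```text
clock: 13.93
eef_pos: [538.0, 153.0, 52.1]
tcp_rot: [-1.585, 0.001, 1.757]
contact_force: [-0.5, 0.8, 0.5]
opening: 0.598
pos [538.  153.   52.1] q [ 0.28  0.5   1.92 -0.    0.71 -1.48] t 13.9333 F [-0.5  0.8  0.5] open 0.5983235348739322
shift cm now axes [-0.02  0.2   0.57]
shift cm final axes [-0.03  0.21  0.56]
turn deg [ 0.82  0.09 -0.07]
```

Released. Now I rise straight up.

```bash
python3 -m crank '[[0.8,0,0,0,-0.3,0.3,0.2],[0,0,0,0,-1,0.2,0.2],[0,0,0,0,-2,0,0.2],[0,0,0,0,-2.5,0,0.2],[0,0,0,0,-3,0,0.2],[0,0,0,0,-3,0,0.2],[0,0,0,0,-3,2,0.2],[0,0,0,0,-2,3.5,0.2],[0,0,0,0,-2,3.5,0.2],[0,0,0,0,0,3.5,0.2]]'
python3 - <<'E'
from h import *
a=cams.grab_frame('top');b=cams.grab_frame('scene')
cv2.imwrite('pics/t8.png',a);cv2.imwrite('pics/s8.png',b)
cv2.imwrite('pics/c8.png',np.hstack([cv2.resize(a[150:330,150:330],(400,400),interpolation=2),cv2.resize(b[180:260,360:460],(400,320),interpolation=2)[[*range(320)]+[0]*80]]))
E
```

```text
clock: 14.77
eef_pos: [410.4, 129.2, 254.1]
tcp_rot: [-1.572, 0.001, 1.757]
contact_force: [0.6, 0.0, -0.1]
opening: 0.6
```

View pics/c8.png

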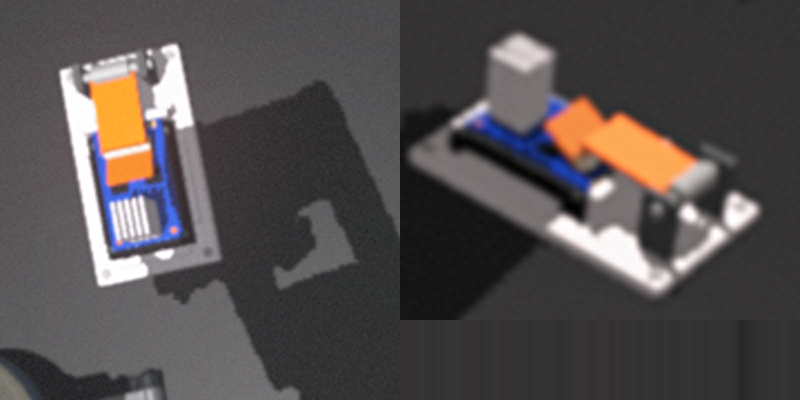

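The board lies in the holder under the arm: sink at crop (132,218), foot at (130,165). I check its position numerically with a larger crop.

Run:
```python
from h import *
a=cv2.imread('pics/t8.png');b=cv2.imread('pics/s8.png')
A=cv2.resize(a[195:275,180:255],(600,640),interpolation=2)[:600]  # x8
B=cv2.resize(b[180:240,370:430],(600,600),interpolation=2)
o=np.array([576.6,160]);c,s=np.cos(np.radians(10.5)),np.sin(np.radians(10.5))
def W(P):return [o[0]+c*P[0]-s*P[1],o[1]+s*P[0]+c*P[1],P[2]]
pr=[(x,y,74) for x,y in((-59,-12),(-59,12),(-31,12),(-31,-12))]
pb=[(x,y,30) for x,y in((-62,-28),(-62,28),(34,28),(34,-28))]
for P,col in((pr,(0,255,255)),(pb,(0,255,0))):
    for p in P:
        u=(proj('top',W(p))+.5-[180,195])*8;cv2.circle(A,tuple(int(v) for v in u),4,col,1)
        u=(proj('scene',W(p))+.5-[370,180])*10;cv2.circle(B,tuple(int(v) for v in u),4,col,1)
cv2.imwrite('pics/c9a.png',A);cv2.imwrite('pics/c9b.png',B)
# green shift check
for f in('top0','t8'):
    im=cv2.imread(f'pics/{f}.png');m=cv2.inRange(cv2.cvtColor(im,cv2.COLOR_BGR2HSV),(45,80,40),(80,255,255));m[:,:300]=0;m[:200]=0;m[:,420:]=0
    q=cv2.moments(m);print(f,q['m10']/q['m00'],q['m01']/q['m00'])
```

```text
top0 357.3336120401338 257.6112040133779
t8 357.3515301902399 257.6352357320099
```

View pics/c9a.png

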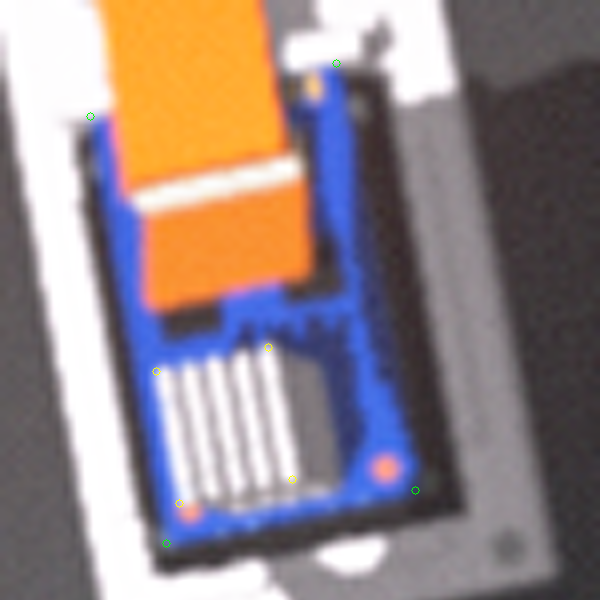

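View pics/c9b.png

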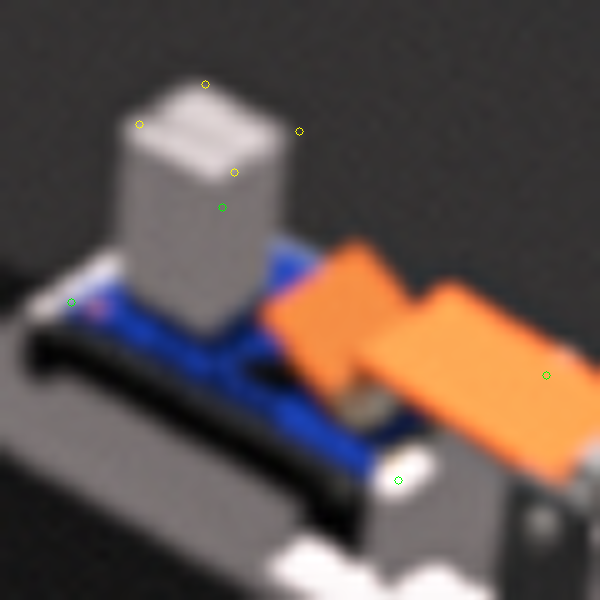

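The board corners lie within about 1 px of the predicted home in the top view (rear left (160,540) against (166,543)). The front edge is at the stop face, the arm's foot is on the board, and green has not moved (0.03 px). I hand in.

Run:
```python
from rig import r,order
s=r.sense();print(s['clock'],abs(s['qvel']).max(),s['contact_force'])
print(order.sign_off())
```

```text
14.8667 0.07584041135093139 [ 0.25925193  0.59439308 -0.99801421]
the job is handed in; nothing more can be done
None
```

The blue board is in the clip holder with its front end under the orange arm, and I handed the job in at 14.9 s. No verdict was reported.

I gripped the board by its heat sink, set it down low over the shells, and pushed it in along the holder's axis. It stopped at the back stop: I commanded 12 mm more and it moved about 0.4 mm, at the predicted home position. I then let go and backed the gripper clear.

**Last checks:**
- **Position:** In the top view the board is within about 1 px (roughly 2 mm) of home and looks square and flat. The arm's foot rests on it.
- **Green board:** It moved 0.03 px in the top view, so effectively not at all.
- **Forces:** The contact forces I read stayed at about 4 N while pushing in and were near zero after I let go.
- **Disagreement:** The scene camera showed the heat sink about 3–4 mm short of the predicted spot. That is near what the calibration allows, as the two views already differed by about 4 mm on the holder, and well inside the 12 mm limit.
- **Not measured:** I did not measure the arm's hinge angle; I judged it only from the pictures.
- **Slip on release:** The gripper sprang forward about 5 mm as it opened. The board stayed against the stop.

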